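# Fill the empty pocket of the sample rack

### The arm

A 7-joint arm with a two-finger parallel gripper is mounted at the origin on the work surface. World frame = base frame: x ahead of the robot, y to its left, z up, the work surface at z = 0. Lengths are in m, angles in degrees, forces in N, time in s.
With the tool pointing down it reaches from about 0.425 to 0.875 m from the base axis. Payload 4.7 kg.
Tool frame: the origin (TCP) lies on the mounting face of the last link; the fingertips stand 182 mm ahead of it and the grasp point (between the pads) lies 164 mm ahead of it; z points along the fingers, x is the direction in which the jaws open and shut, and the axes are right-handed (so a half turn about z gives the same grasp; the last joint's range is limited). The gripper opens to 87 mm and grips with 3 to 60 N. Pads are 19 mm wide; open, the fingers measure 117 mm over their backs; the gripper's body (75 mm by 190 mm) begins 51 mm behind the grasp point.
Start: joints at [0.808, 18.392, -4.016, 83.108, 1.295, 78.541, -3.26], TCP at [0.65, -0, 0.405] pointing down, gripper open.
Joint ranges: [-163.93, 163.93], [-17.29, 119.83], [-79.2, 71.16], [3.27, 140.29], [-89.18, 269.18], [5.43, 117.66], [-154.24, 154.24]. Speed limits (degrees/s): [147.25, 147.25, 180, 180, 180, 180, 180].

### API

Orientations are given as [roll, pitch, yaw] about the fixed x, y, z axes, in that order (R = Rz(yaw) Ry(pitch) Rx(roll)).
In Python, from cell import status, cams, env, outline_of, landmark_of gives the robot as it stands. The module is installed in compiled form; this text tells all that it offers.
- The arm moves only by the tool jog_arm, never from a script. Its argument "rows" is a list of rows, each a list of 7 numbers: the closure, from 0 (fully open) to 1 (shut), then the shift along the tool's x, y, z in m, then the turn, a rotation vector about the tool's x, y, z in degrees. A call has 1 to 12 rows; each row shifts and turns the commanded pose from where the row before left it, along the tool's axes as they then stand; what a row does not reach is not made up. A row lasts 1/12 s, in which the tool goes at most 41.7 mm and 7.16 degrees, less where a joint would pass 70% of its speed; a pose out of reach is approached as far as the arm can. A call with a gripper value outside its range is refused whole. The fingers move at their own pace and stop on an object; "grip_force" is the grip in N (left out, the last holds). Time passes only in rows, so rows that do not move let the fingers close. It gives the time, the measured TCP pose, the force and the opening at its end, in the units of the state.
- status.get_obs(): the state, without advancing time (a new reading comes with each control period).
- cams.read_camera(name): name is "scene" or "side" or "wrist"; returns (picture, depth): 384x512x3 uint8, red, green, blue; 384x512 float32, m along the optical axis (not along the pixel's ray), 0 where there is no reading.
- cams.camera_params(name): a dict with "vfov" (degrees; the focal length in pixels is half the picture's height over the tangent of half this angle, whatever the lens; pixels are square), "cx", "cy" (the principal point, pixels), "k1" (the pictures are not rectified: a ray, as slopes to the right and down, at radius r is drawn at 1 + k1 r^2 times it, then the intrinsics apply), "eye" and "attitude" of the camera in the world. Camera axes: x right, y up, looking along -z (the intrinsics and any distortion apply to the point x, -y, -z); pixel columns grow to the right and rows downward; lengths in m; the calibration is good to about 2 mm. A picture is of the moment at which its call begins: read the wrist's pose just before it. camera_params takes no time and is no camera call; for the wrist camera it gives the pose at the moment of the call.
- env.sign_off(): hands the job in, once; it reports no verdict.
Trained networks look in the newest picture that a camera, given by its name, has taken for a name from the list of things; names that differ only in an ending like _2 or _b are one class to them, and where a whole thing is asked for, a point or a joint stands for the part that bears it (a point fixed in the world has none). Each returns a list of dicts, best first, with "conf" (0 to 1); they miss things now and then, are a little off and sometimes report something else, mostly with a low value. They report only what shows in the picture. A call takes as long as a camera call. They do not tell look-alikes from the thing itself.
- outline_of(camera, name): "pixels" (384x512 bool, what is visible of it) and "box" ([left, top, right, bottom] in pixels, round what is visible of it).
- landmark_of(camera, name): "position" ([row, column] in pixels: a listed point, or the origin of a listed thing).
The state is a dict: "time_s": time; "qpos": joint angles; "joint_velocities": joint speeds; "effort": joint torques, N m; "tool_pos": TCP position; "tool_rot": TCP orientation; "force": force on the tool from outside, world axes, zero at the start; "wrist_torque": the same for the moment, N m; "grip_width": finger opening in m.
Only numpy, scipy, OpenCV 4.12 (cv2) and the standard library are available. Lean on these libraries where they do the work, as an engineer would, in place of code of your own. Each camera call takes 0.05 s, during which the arm holds its last target. There are 200 camera calls.

### The job

Two of the three pockets of the low grey rack in front of the optical sensor already hold a square sample cell. Find the pocket that is empty, and set the spare square cell, which stands by itself on the bench to the right of the rack, upright into that pocket, all the way down on its floor. Set it down gently rather than dropping it, and leave the two cells in the rack as they are.

Things in the scene. Friction and masses are not known exactly. Their poses are not given: they have to be found in the camera images.
- rack: Fixed grey anodised aluminium rack on the bench: a base plate 85 mm (x) by 310 mm (y), 6 mm thick, with three shallow square pockets in a row along its y axis, centred at y = -110, 0 and +110 mm, x = 0. Each pocket is 56 x 56 mm inside, with walls 4 mm thick whose tops are 13 mm above the bench; the pocket floor is 6 mm above the bench. Origin: centre of its underside, at bench height; z up. Which pocket is empty changes from start to start.
- spare_center (a point): The spare square sample cell, a grey-tinted clear block with bare aluminium end caps, 40 x 40 mm and 64 mm tall, 0.1 to 0.21 kg, standing upright; the point is its centre, 32 mm above its underside, axes along its edges, z up. It stands on the bench to the right of the rack (as seen from the robot). A cell of the same height but round, 40 mm across, stands farther away: that is not it.
- cell_a_center (a point): A square sample cell, a grey-tinted clear block with bare aluminium end caps, 40 x 40 mm and 64 mm tall, 0.1 to 0.21 kg, standing upright; the point is its centre, 32 mm above its underside, axes along its edges, z up. It stands in one of the rack's pockets (any of the three); leave it there.
- cell_b_center (a point): Another square sample cell, a grey-tinted clear block with bare aluminium end caps, 40 x 40 mm and 64 mm tall, 0.1 to 0.21 kg, standing upright; the point is its centre, 32 mm above its underside, axes along its edges, z up. It stands in another of the rack's pockets; leave it there.
Mind the look-alikes: they are no part of the job. What is shaped like the part that bears spare_center but brown is not meant.

How it is judged (in metres and radians):
At the end, for the whole second after the job is handed in: The spare cell stands still and upright (within 6 degrees) in the pocket that was empty, centred within 12 mm along each rack axis and on the floor of the pocket within 4 mm; the other two cells are upright (10 degrees) and within 20 mm of where they were ((y of spare_center in the frame of rack between -0.122 and -0.098 m or y of spare_center in the frame of rack between -0.012 and 0.012 m or y of spare_center in the frame of rack between 0.098 and 0.122 m) and x of spare_center in the frame of rack between -0.012 and 0.012 m and z of spare_center in the frame of rack between 0.034 and 0.042 m and angle between spare_center's own z axis and vertical below 0.1 rad and linear speed of spare below 0.02 m/s and distance of each of cell_a_center, cell_b_center from where it was at the start of the episode below 0.02 m and angle between each of cell_a_center, cell_b_center's own z axis and vertical below 0.17 rad); the robot touches nothing.
It fails at once if a cell that was already in the rack is shifted by more than 20 mm (distance of any of cell_a_center, cell_b_center from where it was at the start of the episode above 0.02 m).
It fails at once if the spare cell is dropped: it moves faster than 0.5 m/s (a fall of about 13 mm) while the fingers are not touching it (linear speed of spare above 0.5 m/s and contact force between spare and the fingers below 0.1 N).
It also fails if it takes over 35 s, if anything falls off the work surface, if the arm or the gripper's body presses on something with over 40 N, if the wrist force passes 120 N, or if a joint passes its speed limit or range.

## Working session

There is one attempt and no reset: what is moved stays moved. The work goes in short steps, Python scripts to look and compute and a tool call to move; the robot and the scene stay as the last step left them, time stands still between calls to the robot, and variables do not carry over. Pictures are saved under pics/ and viewed, about 8 in all and at most 12, crops included, and the job is handed in when it is done.

Besides the shell and the picture viewer there is one more tool, called after ">>>" as a command line: name --pt "numbers of a row" for each row, then --argument value for the rest. jog_arm: Moves the arm, as the interface text tells. Its arguments: {"type":"object","properties":{"rows":{"type":"array"},"grip_force":{"type":"number"}},"required":["rows"]}

```bash
mkdir -p pics
cat > h.py <<'E'
import numpy as np, cv2
from scipy.spatial.transform import Rotation as R
from cell import status, cams, env, outline_of, landmark_of
def Rm(a):
    a=np.array(a,float)
    if a.shape==(3,3): return a
    if a.size==4: raise ValueError(a)
    return R.from_euler('xyz',a,degrees=True).as_matrix()
def K(p):
    f=192/np.tan(np.radians(p['vfov'])/2)
    return np.array([[f,0,p['cx']],[0,f,p['cy']],[0,0,1]])
def ray(p,uv):
    n=cv2.undistortPoints(np.array(uv,float).reshape(-1,1,2),K(p),np.array([p['k1'],0,0,0.])).reshape(-1,2)
    d=np.c_[n[:,0],-n[:,1],-np.ones(len(n))]
    return d@Rm(p['attitude']).T
def cloud(p,depth,mask):
    v,u=np.nonzero(mask&(depth>0))
    return np.array(p['eye'])+ray(p,np.c_[u,v])*depth[v,u][:,None]
def atz(p,uv,z):
    d=ray(p,uv); e=np.array(p['eye']); return e+d*((z-e[2])/d[:,2])[:,None]
E
python3 - <<'E'
from h import *
print(status.get_obs())
ims=[]
for c in ['scene','side','wrist']:
    p=cams.camera_params(c); print(c,p)
    im,d=cams.read_camera(c); np.savez(f'{c}0.npz',im=im,d=d)
    cv2.imwrite(f'pics/{c}0.png',im[:,:,::-1])
    for n in ['rack','spare_center']:
        for o in outline_of(c,n)[:6]:
            m=np.array(o['pixels']); pc=cloud(p,d,m)
            if len(pc)<10: continue
            print(c,n,round(o['conf'],2),o['box'],'med',np.median(pc,0).round(3),'lo',np.percentile(pc,3,0).round(3),'hi',np.percentile(pc,97,0).round(3),im[m].mean(0).round())
    print([ (np.round(o['position']),round(o['conf'],2)) for o in landmark_of(c,'rack')[:2]])
E
```

```text
{'time_s': 0.0, 'qpos': array([ 0.80814123, 18.43834509, -4.01374001, 83.17524903,  1.29439959,
       78.53954157, -3.25935944]), 'joint_velocities': array([-0.07051341, -0.05605006, -0.03518743,  0.04416742, -0.10209704,
        0.06841395,  0.09695903]), 'effort': array([-2.58547143e-04, -4.91284704e+01, -4.03903294e-01, -3.12526345e+01,
       -6.40594075e-02,  4.37659642e-02,  1.61017233e-04]), 'tool_pos': array([ 6.49794369e-01, -5.15009185e-05,  4.03665988e-01]), 'tool_rot': array([1.79994301e+02, 1.07935155e-01, 4.31335515e-04]), 'force': array([-0.85487483,  0.41925481,  0.12384198]), 'wrist_torque': array([-0.01619263,  0.03937809, -0.07305736]), 'grip_width': 0.08725710046022171}
scene {'vfov': 51.81459499971597, 'cx': 260.8517831642836, 'cy': 194.74112297648077, 'k1': -0.1360837278731602, 'eye': array([ 0.94858897, -0.24001572,  0.81331201]), 'attitude': array([30.17785069, -0.25188032, 68.03758325])}
scene spare_center 0.85 [127.6, 201.6, 152.1, 233.9] med [ 0.498 -0.343  0.06 ] lo [ 0.469 -0.366  0.007] hi [ 0.509 -0.322  0.067] [107.  71.  47.]
scene spare_center 0.76 
[... 670 characters left out ...]
.]
side spare_center 0.84 [289.7, 114.3, 313.1, 149.8] med [ 0.509 -0.234  0.047] lo [ 0.491 -0.266  0.003] hi [ 0.532 -0.228  0.065] [170. 176. 176.]
side spare_center 0.79 [311.8, 94.9, 334.7, 126.8] med [ 0.483 -0.33   0.043] lo [ 0.463 -0.418 -0.   ] hi [ 0.509 -0.321  0.065] [132.  84.  49.]
[(array([228., 196.]), 0.95)]
wrist {'vfov': 70.45922948065272, 'cx': 252.89909348650934, 'cy': 197.16528142544962, 'k1': -0.0425445862895787, 'eye': array([0.64982673, 0.06827741, 0.38530256]), 'attitude': array([-1.43961818e+01, -1.85830493e-02, -8.65677477e-03])}
wrist rack 0.73 [194.0, 0.4, 282.1, 234.9] med [0.63  0.119 0.007] lo [ 0.575 -0.058  0.005] hi [0.675 0.217 0.014] [189. 191. 193.]
[]
```

View pics/scene0.png

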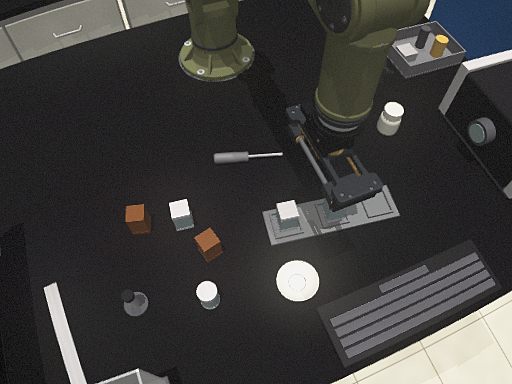

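View pics/side0.png

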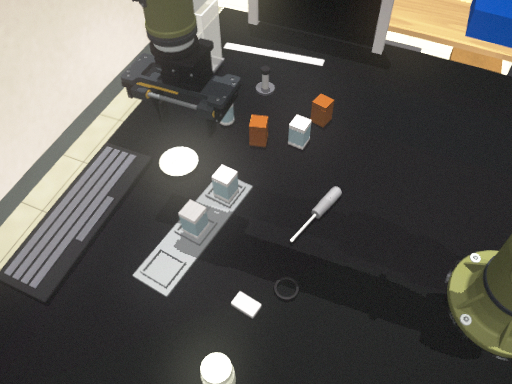

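The scene view shows the white-capped spare at about (180,215), with brown look-alikes at (138,219) and (208,245). The side view shows the spare at (300,132) and the empty pocket at (163,268), which is the +y end of the rack.

```bash
cat >> h.py <<'E'
def rect(pc):
    return cv2.minAreaRect((pc[:,:2]*1000).astype(np.float32))
E
python3 - <<'E'
from h import *
for c in ['side','scene','wrist']:
    z=np.load(c+'0.npz'); p=cams.camera_params(c); d=z['d'];im=z['im'].astype(int)
    pc=cloud(p,d,d>0); v,u=np.nonzero(d>0); col=im[v,u]
    grey=(col.max(1)-col.min(1)<40)&(col.mean(1)>60)
    top=(pc[:,2]>.058)&(pc[:,2]<.07)&grey
    for nm,(x,y) in dict(spare=(.505,-.247)).items():
        s=top&(abs(pc[:,0]-x)<.035)&(abs(pc[:,1]-y)<.035)
        if s.sum()>20: print(c,nm,s.sum(),rect(pc[s]),pc[s].mean(0).round(4))
    # rack-sited cell tops z~.07
    s=(pc[:,2]>.066)&(pc[:,2]<.075)&(abs(pc[:,0]-.625)<.06)&(pc[:,1]>-.1)&(pc[:,1]<.25)&grey
    if s.sum()>20: 
        for a,b in [(-.1,.05),(.05,.25)]:
            t=s&(pc[:,1]>a)&(pc[:,1]<b)
            if t.sum()>20: print(c,'cell',t.sum(),rect(pc[t]))
    s=(pc[:,2]>.003)&(pc[:,2]<.016)&(abs(pc[:,0]-.625)<.075)&(pc[:,1]>-.13)&(pc[:,1]<.25)&grey
    print(c,'rack',s.sum(),rect(pc[s]) if s.sum()>20 else '')
    # walls of the empty pocket
    s=(pc[:,2]>.0105)&(pc[:,2]<.016)&(abs(pc[:,0]-.62)<.06)&(pc[:,1]>.13)&(pc[:,1]<.25)
    print(c,'wall',s.sum(),rect(pc[s]) if s.sum()>20 else '')
E
```

```text
side spare 238 ((511.69183349609375, -248.70895385742188), (43.592567443847656, 39.87443542480469), 84.70217895507812) [ 0.5117 -0.2479  0.0628]
side cell 309 ((605.1510009765625, -36.936885833740234), (41.65745162963867, 42.1090087890625), 80.55598449707031)
side cell 360 ((623.3341674804688, 72.59918212890625), (41.451805114746094, 41.892417907714844), 81.94709777832031)
side rack 4034 ((636.8779296875, 50.58232116699219), (355.1737976074219, 137.4448699951172), 85.63163757324219)
side wall 254 ((641.5498657226562, 180.23326110839844), (65.24601745605469, 72.11395263671875), 81.61180877685547)
scene spare 331 ((511.3177490234375, -250.7900390625), (40.743350982666016, 42.311161041259766), 83.10037994384766) [ 0.513  -0.251   0.0649]
scene cell 333 ((603.0830688476562, -37.53712463378906), (39.78424835205078, 41.16150665283203), 81.63361358642578)
scene rack 3063 ((641.8565673828125, 57.7720947265625), (338.97723388671875, 144.7050018310547), 84.87162017822266)
scene wall 142 ((641.27490234375, 179.37625122070312), (86.2616195678711, 73.37496185302734), 89.21466064453125)
wrist cell 1038 ((603.3428955078125, -35.60153579711914), (40.346763610839844, 39.77725601196289), 82.1878433227539)
wrist cell 1286 ((622.5805053710938, 73.33009338378906), (40.51914596557617, 39.13251876831055), 81.73365020751953)
wrist rack 11980 ((615.3341064453125, 73.70137023925781), (311.6978759765625, 99.73664093017578), 81.19722747802734)
wrist wall 786 ((637.8939819335938, 181.80380249023438), (64.90959167480469, 64.12108612060547), 80.99563598632812)
```

View pics/wrist0.png

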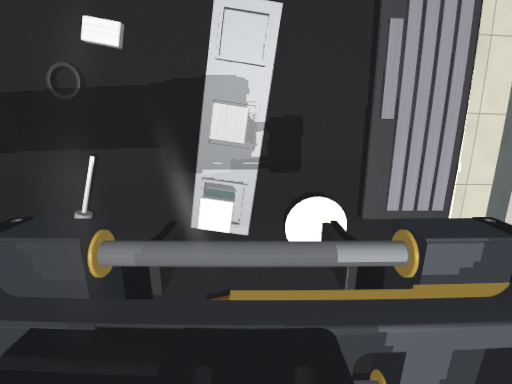

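>>> jog_arm --pt "0.3 -0.006 0.01 0 0 0 0" --pt "0.3 -0.012 0.022 0.004 0 0 0" --pt "0.3 -0.014 0.026 0.01 0 0 0" --pt "0.3 -0.014 0.026 0.01 0 0 0" --pt "0.3 -0.014 0.026 0.01 0 0 0" --pt "0.3 -0.014 0.026 0.01 0 0 0" --pt "0.3 -0.014 0.026 0.01 0 0 0" --pt "0.3 -0.014 0.026 0.01 0 0 0" --pt "0.3 -0.014 0.026 0.01 0 0 0" --pt "0.3 -0.014 0.024 0.01 0 0 2" --pt "0.3 -0.0085 0.012 0.01 0 0 4" --pt "0.3 0 0 0 0 0 0"

```text
time_s: 1.6
tool_pos: [0.507, -0.2543, 0.3089]
tool_rot: [179.9, 0.3, -6.6]
force: [0.1, 0.6, -0.5]
grip_width: 0.0608
```

```bash
cat > look.py <<'E'
from h import *
import sys
# white cap seen from cameras near the given x,y ; cap height z band
x,y,z0,z1=map(float,sys.argv[1:5])
o=status.get_obs(); print(o['time_s'],o['tool_pos'].round(4),o['tool_rot'].round(2),o['grip_width'].round(4),o['force'].round(1))
for c in ['side','scene','wrist']:
    p=cams.camera_params(c); im,d=cams.read_camera(c)
    cv2.imwrite(f'pics/{c}_{sys.argv[5]}.png',im[:,:,::-1])
    pc=cloud(p,d,d>0); v,u=np.nonzero(d>0); col=im[v,u].astype(int)
    s=(pc[:,2]>z0)&(pc[:,2]<z1)&(abs(pc[:,0]-x)<.035)&(abs(pc[:,1]-y)<.035)&(np.ptp(col,1)<40)&(col.mean(1)>60)
    if s.sum()>20: print(c,s.sum(),rect(pc[s]),pc[s].mean(0).round(4))
E
python3 look.py .511 -.25 .058 .07 1; python3 -c "
import cv2,numpy as np
a=[cv2.imread(f'pics/{c}_1.png') for c in ('side','wrist')]
cv2.imwrite('pics/m1.png',cv2.resize(np.hstack(a),(800,300)))"
```

```text
Traceback (most recent call last):
  File "look.py", line 5, in <module>
    o=status.get_obs(); print(o['time_s'],o['tool_pos'].round(4),o['tool_rot'].round(2),o['grip_width'].round(4),o['force'].round(1))
                                                                                        ^^^^^^^^^^^^^^^^^^^^^
AttributeError: 'float' object has no attribute 'round'
[ WARN:0@0.023] global loadsave.cpp:275 findDecoder imread_('pics/side_1.png'): can't open/read file: check file path/integrity
[ WARN:0@0.023] global loadsave.cpp:275 findDecoder imread_('pics/wrist_1.png'): can't open/read file: check file path/integrity
Traceback (most recent call last):
cv2.error: OpenCV(4.12.0) :-1: error: (-5:Bad argument) in function 'resize'
> Overload resolution failed:
>  - src data type = object is not supported
>  - Expected Ptr<cv::UMat> for argument 'src'
```

```bash
sed -i "s/o\['grip_width'\].round(4)/round(o['grip_width'],4)/" look.py
python3 look.py .511 -.25 .058 .07 1; python3 -c "
import cv2,numpy as np
a=[cv2.imread(f'pics/{c}_1.png') for c in ('side','wrist')]
cv2.imwrite('pics/m1.png',cv2.resize(np.hstack(a),(800,300)))"
```

```text
1.6 [ 0.507  -0.2543  0.3089] [179.92   0.26  -6.57] 0.0608 [ 0.1  0.6 -0.5]
side 242 ((512.228759765625, -248.5267333984375), (42.72311019897461, 41.04092025756836), 81.933837890625) [ 0.5114 -0.248   0.0628]
scene 117 ((525.6880493164062, -252.2500457763672), (40.17290115356445, 13.796906471252441), 83.2730484008789) [ 0.5266 -0.2526  0.064 ]
wrist 2046 ((510.8053283691406, -249.76414489746094), (39.985198974609375, 39.36665344238281), 83.11659240722656) [ 0.5107 -0.2488  0.0647]
```

View pics/m1.png

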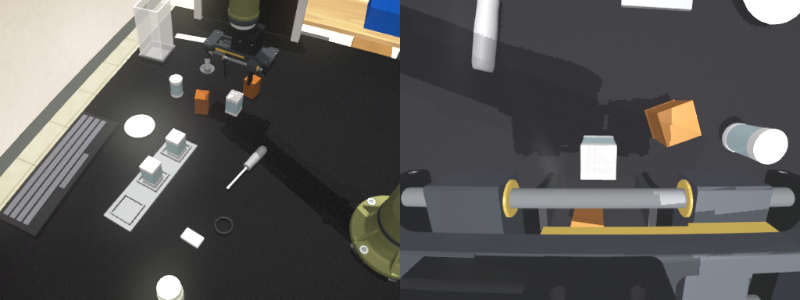

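The wrist view shows the spare's white cap at about (598,157) of the montage, between the fingers, with the brown block at (675,122) clear of them. Correcting about 4 mm, going down and closing.

>>> jog_arm --pt "0.3 0.004 -0.0045 0.005 0 0 0" --pt "0.3 0 0 0.012 0 0 0" --pt "0.3 0 0 0.016 0 0 0" --pt "0.3 0 0 0.018 0 0 0" --pt "0.3 0 0 0.018 0 0 0" --pt "0.3 0 0 0.016 0 0 0" --pt "0.3 0 0 0.01 0 0 0" --pt "0.3 0 0 0.005 0 0 0" --pt "0.3 0 0 0 0 0 0"

```text
time_s: 2.5
tool_pos: [0.5155, -0.2448, 0.2093]
tool_rot: [-180.0, 0.1, -5.9]
force: [-0.0, -0.3, 0.4]
grip_width: 0.0606
```

>>> jog_arm --pt "0.45 0 0 0 0 0 0" --pt "0.55 0 0 0 0 0 0" --pt "0.65 0 0 0 0 0 0" --pt "0.75 0 0 0 0 0 0" --pt "0.85 0 0 0 0 0 0" --pt "1 0 0 0 0 0 0" --pt "1 0 0 0 0 0 0" --pt "1 0 0 0 0 0 0" --pt "1 0 0 0 0 0 0" --grip_force 20

```text
time_s: 3.25
tool_pos: [0.5155, -0.2459, 0.2115]
tool_rot: [180.0, -0.0, -6.0]
force: [-3.5, -0.2, 5.3]
grip_width: 0.0396
```

>>> jog_arm --pt "1 0 0 -0.004 0 0 0" --pt "1 0 0 -0.01 0 0 0" --pt "1 0 0 -0.016 0 0 0" --pt "1 0 0 -0.02 0 0 0" --pt "1 0 0 -0.02 0 0 0" --pt "1 0 0 -0.02 0 0 0" --pt "1 0 0 -0.018 0 0 0" --pt "1 0.001 -0.006 -0.012 0 0 0" --pt "1 0.003 -0.014 -0.004 0 0 0" --pt "1 0.004 -0.022 0 0 0 0" --pt "1 0.004 -0.022 0 0 0 0" --pt "1 0.004 -0.022 0 0 0 0"

```text
time_s: 4.25
tool_pos: [0.5406, -0.1604, 0.335]
tool_rot: [-180.0, -0.0, -6.0]
force: [0.1, -0.2, -2.0]
grip_width: 0.0398
```

>>> jog_arm --pt "1 0.004 -0.022 0 0 0 0" --pt "1 0.004 -0.022 0 0 0 0" --pt "1 0.004 -0.022 0 0 0 0" --pt "1 0.004 -0.022 0 0 0 0" --pt "1 0.004 -0.022 0 0 0 0" --pt "1 0.004 -0.022 0 0 0 0" --pt "1 0.004 -0.022 0 0 0 0" --pt "1 0.004 -0.022 0 0 0 0" --pt "1 0.004 -0.022 0 0 0 0" --pt "1 0.004 -0.022 0 0 0 0" --pt "1 0.004 -0.022 0 0 0 0" --pt "1 0.004 -0.022 0 0 0 0"

```text
time_s: 5.25
tool_pos: [0.6157, 0.0975, 0.3347]
tool_rot: [-180.0, 0.0, -6.0]
force: [0.7, 0.1, -1.5]
grip_width: 0.04
```

>>> jog_arm --pt "1 0.004 -0.022 0 0 0 0" --pt "1 0.004 -0.022 0 0 0 0" --pt "1 0.003 -0.018 0 0 0 1" --pt "1 0.001 -0.01 0 0 0 2" --pt "1 0 0 0 0 0 0" --pt "1 0 0 0 0 0 0"

```text
time_s: 5.75
tool_pos: [0.635, 0.1669, 0.3344]
tool_rot: [180.0, 0.0, -8.9]
force: [0.3, -1.4, -2.1]
grip_width: 0.0398
```

```bash
cat > look2.py <<'E'
from h import *
import sys
o=status.get_obs(); t=o['tool_pos']; T=Rm(o['tool_rot']); print(o['time_s'],t.round(4),o['tool_rot'].round(2),round(o['grip_width'],4),o['force'].round(1))
g=t+T[:,2]*.164
for c in ['side','scene','wrist']:
    p=cams.camera_params(c); im,d=cams.read_camera(c)
    cv2.imwrite(f'pics/{c}_{sys.argv[1]}.png',im[:,:,::-1])
    pc=cloud(p,d,d>0); v,u=np.nonzero(d>0); col=im[v,u].astype(int)
    q=(pc-g)@T   # tool axes from grasp point
    for nm,lo,hi in (('cap',-.024,-.014),('all',-.017,.05)):
        s=(q[:,2]>lo)&(q[:,2]<hi)&(abs(q[:,0])<.023)&(abs(q[:,1])<.035)
        if s.sum()>20: print(c,nm,s.sum(),'tool lo',np.percentile(q[s],2,0).round(4),'hi',np.percentile(q[s],98,0).round(4))
    s=(pc[:,2]>.0105)&(pc[:,2]<.016)&(abs(pc[:,0]-.638)<.055)&(abs(pc[:,1]-.181)<.055)&(np.ptp(col,1)<40)
    if s.sum()>20: print(c,'wall',s.sum(),rect(pc[s]))
    s=(pc[:,2]>.066)&(pc[:,2]<.075)&(abs(pc[:,0]-.623)<.04)&(abs(pc[:,1]-.073)<.04)&(np.ptp(col,1)<40)
    if s.sum()>20: print(c,'near cell',s.sum(),rect(pc[s]))
E
python3 look2.py 2; python3 -c "
import cv2,numpy as np
a=[cv2.imread(f'pics/{c}_2.png') for c in ('side','wrist')]
cv2.imwrite('pics/m2.png',cv2.resize(np.hstack(a),(800,300)))"
```

```text
5.75 [0.635  0.1669 0.3344] [ 1.7998e+02  4.0000e-02 -8.8500e+00] 0.0398 [ 0.3 -1.4 -2.1]
side cap 34 tool lo [ 0.0122 -0.0155 -0.0235] hi [ 0.0225  0.005  -0.0145]
side all 373 tool lo [-0.0203 -0.0154 -0.0161] hi [0.0202 0.0077 0.0468]
side wall 243 ((637.8759765625, 176.59732055664062), (73.00924682617188, 66.10723876953125), 81.85771942138672)
side near cell 112 ((609.989013671875, 74.07760620117188), (40.03224182128906, 12.349123001098633), 80.37081909179688)
scene cap 142 tool lo [-0.0213 -0.0079 -0.0222] hi [ 0.0209  0.0271 -0.0144]
scene all 429 tool lo [-0.0182 -0.0076 -0.0168] hi [0.0212 0.0274 0.0452]
scene wall 199 ((641.8717651367188, 177.79725646972656), (85.65682220458984, 75.9388198852539), 78.89132690429688)
scene near cell 325 ((622.5485229492188, 72.06082153320312), (42.063655853271484, 41.058834075927734), 83.00993347167969)
wrist cap 2442 tool lo [-0.019  -0.0137 -0.0195] hi [ 0.0199  0.017  -0.0148]
wrist all 2952 tool lo [-0.02   -0.0138 -0.017 ] hi [0.0199 0.0159 0.0445]
wrist wall 783 ((637.4334106445312, 181.8219451904297), (63.0717887878418, 64.14100646972656), 81.4828109741211)
```

View pics/m2.png

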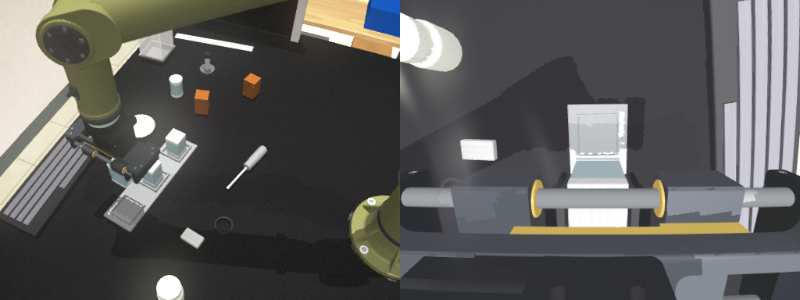

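The wrist view shows the empty pocket at about (598,135) of the montage, right ahead of the held cell. The cell sits about 6 mm off the tool axis along y, so I'll shift 21 mm towards +y and part way down, then check.

>>> jog_arm --pt "1 0 -0.005 0.004 0 0 0" --pt "1 0 -0.008 0.012 0 0 0" --pt "1 0 -0.006 0.016 0 0 0" --pt "1 0 -0.002 0.018 0 0 0" --pt "1 0 0 0.018 0 0 0" --pt "1 0 0 0.014 0 0 0" --pt "1 0 0 0.008 0 0 0" --pt "1 0 0 0 0 0 0" --pt "1 0 0 0 0 0 0"

```text
time_s: 6.65
tool_pos: [0.6387, 0.1867, 0.2444]
tool_rot: [180.0, 0.0, -9.0]
force: [-0.7, -0.3, -0.3]
grip_width: 0.0398
```

```bash
python3 look2.py 3; python3 -c "
import cv2,numpy as np
a=[cv2.imread(f'pics/{c}_3.png') for c in ('side','wrist')]
a[0]=cv2.resize(a[0][180:330,90:290],(512,384))
cv2.imwrite('pics/m3.png',cv2.resize(np.hstack(a),(800,300)))"
```

```text
6.65 [0.6387 0.1867 0.2444] [ 1.7998e+02  3.0000e-02 -9.0100e+00] 0.0398 [-0.7 -0.3 -0.3]
side cap 23 tool lo [ 0.011  -0.0079 -0.0234] hi [ 0.0226 -0.0008 -0.0152]
side all 219 tool lo [-0.0202 -0.0161 -0.0162] hi [0.0205 0.0014 0.0474]
side wall 122 ((638.4949951171875, 183.9644317626953), (58.108768463134766, 65.2252197265625), 81.2846450805664)
side near cell 357 ((623.8297729492188, 72.30905151367188), (41.200836181640625, 41.510101318359375), 83.29525756835938)
scene cap 123 tool lo [-0.0198 -0.0056 -0.0213] hi [ 0.0198  0.0254 -0.0145]
scene all 313 tool lo [-0.0185 -0.0059 -0.0156] hi [0.0208 0.0257 0.0441]
scene wall 139 ((646.8737182617188, 165.24844360351562), (85.8466796875, 62.06907272338867), 34.08601379394531)
scene near cell 323 ((621.6917724609375, 72.0745849609375), (41.28439712524414, 41.32392120361328), 82.24119567871094)
wrist cap 2499 tool lo [-0.0187 -0.0163 -0.0201] hi [ 0.0199  0.0146 -0.0148]
wrist all 2238 tool lo [-0.0216 -0.0164 -0.0165] hi [ 0.0202 -0.0105  0.0442]
wrist wall 839 ((639.593017578125, 196.3324432373047), (34.612518310546875, 64.16205596923828), 81.77304077148438)
```

View pics/m3.png

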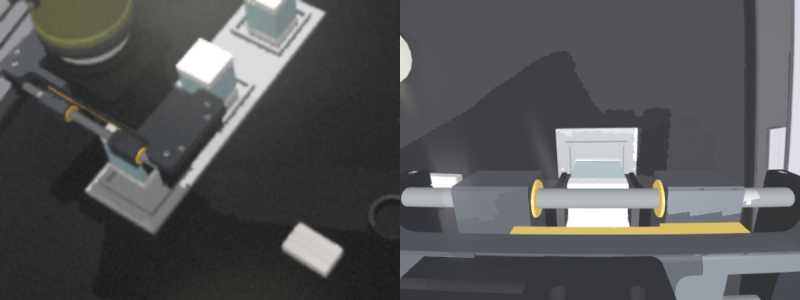

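The cell is centred over the pocket to about 1 mm (cell at about 0.638, 0.182; pocket at 0.6375, 0.1818). Lowering slowly.

>>> jog_arm --pt "1 0 0 0.003 0 0 0" --pt "1 0 0 0.005 0 0 0" --pt "1 0 0 0.005 0 0 0" --pt "1 0 0 0.004 0 0 0" --pt "1 0 0 0.003 0 0 0" --pt "1 0 0 0.002 0 0 0" --pt "1 0 0 0.001 0 0 0" --pt "1 0 0 0 0 0 0"

```text
time_s: 7.47
tool_pos: [0.6386, 0.1868, 0.2214]
tool_rot: [180.0, 0.0, -9.0]
force: [-0.2, -0.0, -3.1]
grip_width: 0.0397
```

>>> jog_arm --pt "1 0 0 0.001 0 0 0" --pt "1 0 0 0.001 0 0 0" --pt "1 0 0 0 0 0 0"

```text
time_s: 7.72
tool_pos: [0.6387, 0.1868, 0.2197]
tool_rot: [180.0, -0.0, -9.0]
force: [0.4, -0.6, -1.3]
grip_width: 0.0401
```

>>> jog_arm --pt "1 0 0 0.001 0 0 0" --pt "1 0 0 0.001 0 0 0" --pt "1 0 0 0 0 0 0"

```text
time_s: 7.97
tool_pos: [0.6387, 0.1868, 0.2177]
tool_rot: [180.0, -0.0, -9.0]
force: [0.0, -0.2, -2.1]
grip_width: 0.0401
```

>>> jog_arm --pt "1 0 0 0.001 0 0 0" --pt "1 0 0 0 0 0 0" --pt "1 0 0 0 0 0 0"

```text
time_s: 8.22
tool_pos: [0.6387, 0.1868, 0.2176]
tool_rot: [-180.0, -0.0, -9.0]
force: [-2.7, -0.9, 4.6]
grip_width: 0.0395
```

There is contact at TCP z 0.2176, which is the bench grasp height plus 6 mm. Releasing.

>>> jog_arm --pt "0.52 0 0 0 0 0 0" --pt "0.5 0 0 0 0 0 0" --pt "0.45 0 0 0 0 0 0" --pt "0.4 0 0 0 0 0 0" --pt "0.3 0 0 0 0 0 0" --pt "0.3 0 0 0 0 0 0" --pt "0.3 0 0 0 0 0 0" --pt "0.3 0 0 0 0 0 0"

```text
time_s: 8.88
tool_pos: [0.6387, 0.1868, 0.2167]
tool_rot: [180.0, -0.0, -9.0]
force: [0.8, -0.0, -0.0]
grip_width: 0.0599
```

>>> jog_arm --pt "0.3 0 0 -0.004 0 0 0" --pt "0.3 0 0 -0.01 0 0 0" --pt "0.3 0 0 -0.014 0 0 0" --pt "0.3 0 0 -0.018 0 0 0" --pt "0.3 0 0 -0.018 0 0 0" --pt "0.3 0 0 -0.018 0 0 0" --pt "0.3 0 0 -0.018 0 0 0" --pt "0.3 0 0 -0.018 0 0 0" --pt "0.3 0 0.01 -0.018 0 0 0" --pt "0.3 0 0.015 -0.014 0 0 0" --pt "0.3 0 0.015 0 0 0 0" --pt "0.3 0 0.01 0 0 0 0"

```text
time_s: 9.88
tool_pos: [0.631, 0.1344, 0.3683]
tool_rot: [180.0, -0.2, -9.1]
force: [0.6, -0.7, 0.3]
grip_width: 0.0609
```

```bash
python3 look.py .638 .182 .066 .078 4;python3 look.py .623 .073 .066 .078 5;python3 look.py .603 -.036 .066 .078 6; python3 -c "
import cv2,numpy as np
a=[cv2.imread(f'pics/{c}_4.png') for c in ('side','wrist')]
a[0]=cv2.resize(a[0][150:330,90:330],(512,384))
cv2.imwrite('pics/m4.png',cv2.resize(np.hstack(a),(800,300)))"
```

```text
9.8833 [0.631  0.1344 0.3683] [ 1.7996e+02 -1.6000e-01 -9.1400e+00] 0.0609 [ 0.6 -0.7  0.3]
side 431 ((638.1146850585938, 182.27940368652344), (42.57872772216797, 41.22323989868164), 80.47755432128906) [0.6379 0.1827 0.0694]
scene 272 ((636.677734375, 180.57119750976562), (40.445640563964844, 42.452178955078125), 80.33921813964844) [0.6393 0.1781 0.0711]
wrist 1581 ((637.4746704101562, 182.64248657226562), (38.725982666015625, 40.0468864440918), 80.68651580810547) [0.6375 0.1832 0.0708]
10.0333 [0.6306 0.1353 0.3656] [ 1.7993e+02  9.0000e-02 -9.1800e+00] 0.0609 [-0.5 -0.1  0.3]
side 333 ((623.3349609375, 72.66348266601562), (41.111328125, 41.46348571777344), 82.93892669677734) [0.6216 0.0741 0.0698]
scene 324 ((622.1105346679688, 72.16285705566406), (41.11711502075195, 41.51774215698242), 81.6396484375) [0.6233 0.0711 0.071 ]
wrist 327 ((621.9606323242188, 73.82901000976562), (39.41564178466797, 39.437320709228516), 80.90143585205078) [0.6239 0.0863 0.0703]
10.1833 [0.6306 0.1382 0.3656] [-1.80e+02  1.10e-01 -8.95e+00] 0.0611 [ 0.3  0.5 -0.4]
side 308 ((605.0289916992188, -35.7407341003418), (41.268253326416016, 41.82513427734375), 82.2034912109375) [ 0.6042 -0.0353  0.07  ]
scene 333 ((603.2041625976562, -37.43766784667969), (39.87787628173828, 41.3134765625), 81.77688598632812) [ 0.6043 -0.038   0.0711]
```

View pics/m4.png

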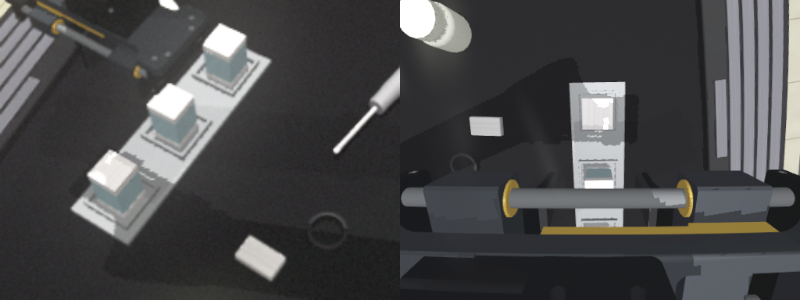

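All three cells now stand upright in their pockets. The spare is at about (115,180) in the side crop and (598,113) in the wrist view, with its top at 70 mm, so it is on the floor.

```bash
python3 -c "
from cell import env
print(env.sign_off())"
```

```text
the job is handed in; nothing more can be done
None
```

The spare cell now stands in the pocket that was empty, the one at the +y end of the rack, and I handed the job in at about 10 s on the robot's clock.

- **Placing:** I gripped it at 20 N and lowered it in 1 mm steps until it touched the floor with about 5 N. I then opened the fingers and backed the arm off.
- **Position:** The last images put the spare at about (0.6375, 0.1825), against an estimated pocket centre of (0.6375, 0.182). Its top is at about 70–71 mm, as expected for a 64 mm cell on the 6 mm pocket floor, and it looks upright.
- **Other cells:** The two cells already in the rack were within about 2 mm of their first measured positions, and the gripper is clear of everything.
- **Disagreements:** The scene camera put the spare about 2 mm off from the side and wrist cameras, which is within the calibration error. The wrist camera did not see the farthest rack cell in the final check, so that one rests on the side and scene cameras.

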